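Set the sliding stop of the trimming jig and lock it with its T-bar nut

ROBOT

A 7-joint arm with a two-finger parallel gripper is mounted at the origin on the work surface; the furniture and walls round the work are solid. World frame = base frame: x ahead of the robot, y to its left, z up, the work surface at z = 0. Lengths are in m, angles in rad, forces in N, time in s.
With the tool pointing down it reaches from about 0.4 to 0.85 m from the base axis. Payload 10.4 kg.
Tool frame: the origin (TCP) lies on the front face of the gripper's body, between the roots of the fingers; the fingertips stand 73 mm ahead of it and the grasp point (between the pads) lies 54 mm ahead of it; z points along the fingers, y is the line along which they close (so a half turn about z gives the same grasp; the last joint's range is limited). The gripper opens to 85 mm and grips with 20 to 120 N. Pads are 22 mm wide; open, the fingers measure 114 mm over their backs; the gripper's body (76 mm by 85 mm) begins 54 mm behind the grasp point. The pads swing forward as they close: fully open they stand 13 mm farther back than shut.
Start: joints at [1.174, 0.332, -0.065, 1.46, 0.022, 1.35, -0.088], TCP at [0.228, -0.582, 0.304] pointing down, gripper open.
Joint ranges: [-2.6, 2.6], [-0.5, 2.12], [-1.47, 1.34], [0.16, 2.42], [-1.27, 4.41], [0.06, 2.06], [-2.6, 2.6]. Speed limits (rad/s): [2.22, 2.22, 2.79, 2.79, 3.14, 3.14, 3.14].

INTERFACE

Orientations are given as a unit quaternion [x, y, z, w].
In Python, from workcell import manip gives the robot as it stands.
- The arm moves only by the shell command python3 -m jog 'ROWS' [FORCE]. ROWS is JSON, a list of rows, each an object with "grip": the gripper command: -1 is fully open, 1 is shut, values between are in proportion; "slide": the shift along the tool's x, y, z in cm, a list of three; "yaw": the turn about the tool's z in rad. A call has 1 to 8 rows; each row shifts and turns the commanded pose from where the row before left it, along the tool's axes as they then stand; what a row does not reach is not made up. A row lasts 1/10 s, in which the tool goes at most 50 mm and 8.59 degrees, less where a joint would pass 70% of its speed; a pose out of reach is approached as far as the arm can. A call with a gripper value outside its range is refused whole. The fingers move at their own pace and stop on an object; FORCE is the grip in N (left out, the last holds). Time passes only in rows, so rows that do not move let the fingers close. It gives the time, the measured TCP pose, the force, the opening and the grip force at its end, in the units of the state.
- manip.get_obs(): the state, without advancing time (a new reading comes with each control period).
- manip.camera(name): name is "scene" or "top" or "wrist"; returns the picture (420x560x3 uint8, blue, green, red); there is no depth.
- manip.calibration(name): a dict with "vfov" (degrees; the focal length in pixels is half the picture's height over the tangent of half this angle, whatever the lens; pixels are square), "cx", "cy" (the principal point, pixels), "camera_from_world" (4x4, takes a point from world to camera coordinates). Camera axes: x right, y down, z forward; pixel columns grow to the right and rows downward; lengths in m; the calibration is good to about 2 mm. A picture is of the moment at which its call begins: read the wrist's pose just before it. calibration takes no time and is no camera call; for the wrist camera it gives the pose at the moment of the call.
- manip.hand_in(): hands the job in; it is judged then, once.
Trained networks look in the newest picture that a camera, given by its name, has taken for a name from the list of things; names that differ only in an ending like _2 or _b are one class to them, and where a whole thing is asked for, a point or a joint stands for the part that bears it (a point fixed in the world has none). Each returns a list of dicts, best first, with "conf" (0 to 1); they miss things now and then, are a little off and sometimes report something else, mostly with a low value. They report only what shows in the picture. A call takes as long as a camera call. They do not tell look-alikes from the thing itself.
- manip.masks_of(thing, camera): "region" (420x560 bool, what is visible of it) and "centre" ([column, row] in pixels, amid what is visible of it).
The state is a dict: "clock": time; "joint_pos": joint angles; "joint_velocities": joint speeds; "tau": joint torques, N m; "position": TCP position; "ee_rot": TCP orientation; "ft_force": force on the tool from outside, world axes, zero at the start; "torque": the same for the moment, N m; "grip_width": opening from 0.0 (shut) to 1.0 (fully open); "grasp_force": force on a finger pad.
Only numpy, scipy, OpenCV 4.12 (cv2) and the standard library are available. Lean on these libraries where they do the work, as an engineer would, in place of code of your own. Each camera call takes 0.05 s, during which the arm holds its last target. There are 200 camera calls.

TASK

Pull up the spring plunger of the blue sliding stop, slide the stop toward the white dish to its other hole and let the plunger drop fully in. Then take the brass T-bar nut off its leaning peg and set it squarely on the stud with its bar in line with the rail, so that it rests on top of the thread. Turn it backward (anticlockwise seen from above) until the thread start drops, then forward (clockwise) until it is tight, and let go; do not shove the dish about.

Things in the scene. Friction and masses are not known exactly. Their poses are not given: they have to be found in the camera images.
- jig: trimming jig, fixed: grey base plate 110 x 270 x 12 mm on the table, with a steel rail 46 mm wide along its y axis, top 22 mm up. Origin on the table, under the plate, 10 mm to the +y side of its middle; z up, +y along the rail toward the white dish at that end. Red marks on plate and stop meet when the stop is at its other hole.
- slide_stop (a joint): travel of the blue sliding stop (74 x 110 mm, top 44 mm above the table) along the rail, m; grows toward the dish (jig +y). 0 = at the parking hole, where it starts with the plunger down; 0.060 = at the other hole; end of travel 0.066. Moves with about 1.5 N once the plunger is up.
- plunger (a joint): height of the spring plunger, m: 0 = fully down in a hole, about 0.0085 = its pin stands on the rail between holes, 0.013 = fully up. Spring 3 N when down, 7 N when up. While the pin is in a hole it blocks the stop; its end is round and it drops into the hole by itself from 2 mm off.
- plunger_knob (a point): middle of the black plunger knob, round, 26 mm across (29 mm rim on top), from 12 mm below this point to 12 mm above it; a thinner 18 mm housing below it. Moves up and down with the plunger and along with the stop. It stands 56 mm from the stud on the side away from the dish.
- stud_seat (a point): on the stud's axis, at the top of the unloaded sprung brass washer, 52 mm above the table; moves with the stop, axes as the jig's, z up. The upright stud is 30 mm across; its thread's flat top lies 17 mm and its nose 21 mm above this point. The washer springs down up to 7 mm (3 N at first, about 6 N when the nut is tight).
- stud_top (a point): the stud's nose, 21 mm above stud_seat. The thread top has two slots half a turn apart; a tooth beside each stops a lug that comes forward and catches one that comes backward, so only backward turning gets in. From bar along the rail (lugs on the thread) they drop 62 to 78 degrees anticlockwise. Then clockwise draws the nut down to a stop, bar about 12 degrees past the rail's line.
- t_nut: loose brass T-bar nut, 0.17 kg; cap sleeve 43 mm across, 31 mm high; black bar on top, 12 mm thick, 50 mm long, 31 to 53 mm above the origin. Origin: centre of the open underside; z along the axis to the bar, y along the bar. Flared 32 mm bore, two lugs inside in line with the bar. Origin above stud_seat: 11 mm on the thread top, 0 dropped, about -3 tight. Starts on the peg, leaning 28 degrees.
- nut_rest: fixed parking peg on a wooden foot 80 mm wide; the peg (a flat tongue 14 x 29 mm, 22 mm long) leans 28 degrees from vertical toward the rest's own -x, standing on a 50 mm flange with rubber studs whose top centre is 70 mm above the origin (origin on the table). The nut must be drawn off along the peg.
- dish: loose white oblong plaster dish 60 x 105 x 26 mm on the jig's +y end; origin at the centre of its underside. The stop ends about 7 mm from it.
Things that resemble listed ones, but are neither listed nor needed, are in the scene too. Leave any green look-alike of the t_nut alone.

How it is judged:
On the way, in this order (a step that is already met when the one before it is completed fails the run):
1. the stop is at its other hole with the plunger fully down (value of joint slide_stop between 0.056 and 0.064 m and value of joint plunger below 0.002 m), for 0.2 s.
2. the nut sits squarely on the thread top of the stud, its bar roughly in line with the rail (horizontal distance between t_nut and stud_seat below 0.004 m and angle between the z axis of t_nut and the z axis of stud_seat, either way round below 0.12 rad and z of t_nut in the frame of stud_seat between 0.008 and 0.0125 m and angle between the y axis of t_nut and the y axis of jig, either way round below 0.5 rad), for 0.2 s.
3. the nut has dropped into the thread start (horizontal distance between t_nut and stud_seat below 0.004 m and angle between the z axis of t_nut and the z axis of stud_seat, either way round below 0.12 rad and z of t_nut in the frame of stud_seat below 0.002 m), for 0.1 s.
At the end, for the whole second after the job is handed in: The stop stands at its other hole (travel 56 to 64 mm) with the plunger within 2 mm of fully down; the nut is on the stud (within 4 mm, upright within 6 degrees), run on at least 1.5 mm below its dropped height with its bar within 35 degrees of the rail's line, at rest and released (all of step 1 and horizontal distance between t_nut and stud_seat below 0.004 m and angle between the z axis of t_nut and the z axis of stud_seat, either way round below 0.1 rad and z of t_nut in the frame of stud_seat below -0.0015 m and angle between the y axis of t_nut and the y axis of jig, either way round below 0.6 rad and linear speed of t_nut below 0.02 m/s); the robot touches nothing.
It fails at once if the dish is shoved more than 25 mm (distance of dish from where it was at the start of the episode above 0.025 m).
It also fails if it takes over 58 s, if anything falls off the work surface, if the arm or the gripper's body presses on something with over 40 N, if the wrist force passes 120 N, or if a joint passes its speed limit or range.

## Working session

There is one attempt and no reset: what is moved stays moved. The work goes in short steps, Python scripts to look and compute and a shell command to move; the robot and the scene stay as the last step left them, time stands still between calls to the robot, and variables do not carry over. Pictures are saved under pics/ and viewed, at most 13 in all, crops included, and the job is handed in when it is done.

```bash
ls; mkdir -p pics; python3 - <<'E'
from workcell import manip
import cv2,numpy as np
o=manip.get_obs();print(o)
for c in("scene","top"):
    im=manip.camera(c);cv2.imwrite(f"pics/{c}0.png",im)
    k=manip.calibration(c);print(c,k)
    for t in("t_nut","nut_rest","dish","jig","slide_stop","plunger_knob","stud_top","stud_seat"):
        print(t,[(round(d["conf"],2),[round(float(x),1) for x in d["centre"]],int(d["region"].sum())) for d in manip.masks_of(t,c)])
E
```

```text
pics
{'clock': 0.0, 'joint_pos': array([ 1.17437497,  0.33287177, -0.06465645,  1.46098687,  0.02156063,
        1.3499182 , -0.08850165]), 'joint_velocities': array([-0.00092591, -0.00153022,  0.00052198,  0.00078946, -0.00010468,
        0.00138404,  0.00099111]), 'tau': array([ 4.42467708e-04, -6.25445580e+01,  4.89390583e-02, -3.91602373e+01,
        1.60836393e-02,  9.87326028e-03, -2.26171397e-05]), 'position': array([ 0.22811141, -0.58156836,  0.30309406]), 'ee_rot': array([ 9.82585465e-01,  1.85809712e-01, -1.61845351e-04, -7.27582538e-04]), 'ft_force': array([ 0.79274246, -0.50925448,  0.037312  ]), 'torque': array([-0.00390433, -0.02211894,  0.00777626]), 'grasp_force': 0.0, 'grip_width': 1.0013130771039065}
scene {'vfov': 51.60422158273731, 'cx': 278.8507772909344, 'cy': 213.85176822021407, 'camera_from_world': array([[ 0.84827179, -0.52941994, -0.0122267 , -0.55439953],
       [-0.23137594, -0.34976029, -0.90781767,  0.05687464],
       [ 0.47634036,  0.77290509, -0.41918682,  0.8719464 ],
       [ 0.        ,  0.        ,  0.        ,  1.        ]])}
t_nut [(0.97, [223.0
[... 552 characters left out ...]
.85177250e-01],
       [-9.92156045e-01,  6.22057067e-04, -1.25003983e-01,
         4.74137025e-01],
       [ 1.24999587e-01, -4.81484095e-03, -9.92145111e-01,
         8.72620157e-01],
       [ 0.00000000e+00,  0.00000000e+00,  0.00000000e+00,
         1.00000000e+00]])}
t_nut [(0.98, [334.1, 302.5], 525), (0.73, [327.5, 250.8], 564), (0.57, [314.2, 188.2], 491)]
nut_rest [(0.69, [235.7, 192.9], 2111), (0.63, [324.3, 179.0], 1328)]
dish [(0.86, [226.7, 264.8], 1494)]
jig [(0.91, [234.4, 210.2], 5072)]
slide_stop [(0.83, [230.9, 189.5], 2154), (0.7, [234.2, 167.2], 178)]
plunger_knob [(0.7, [234.1, 168.3], 160)]
stud_top [(0.91, [233.0, 196.0], 2124)]
stud_seat [(0.58, [231.5, 193.1], 2096)]
```

```bash
python3 - <<'E'
import cv2,numpy as np
a=cv2.imread("pics/scene0.png")[140:340,160:430];b=cv2.imread("pics/top0.png")[120:340,150:420]
a=cv2.resize(a,(400,296),interpolation=cv2.INTER_CUBIC)
a=cv2.resize(cv2.imread("pics/scene0.png")[150:320,180:370],(400,358),interpolation=cv2.INTER_CUBIC)
b=cv2.resize(b[:220,:],(400,326),interpolation=cv2.INTER_CUBIC)
c=np.zeros((590,800,3),np.uint8);c[:358,:400]=a;c[:326,400:]=b
s=cv2.resize(cv2.imread("pics/scene0.png"),(300,225));t=cv2.resize(cv2.imread("pics/top0.png"),(300,225))
c[360:585,:300]=s;c[360:585,400:700]=t
cv2.imwrite("pics/v0.png",c)
E
```

```text
(no output)
```

View pics/v0.png

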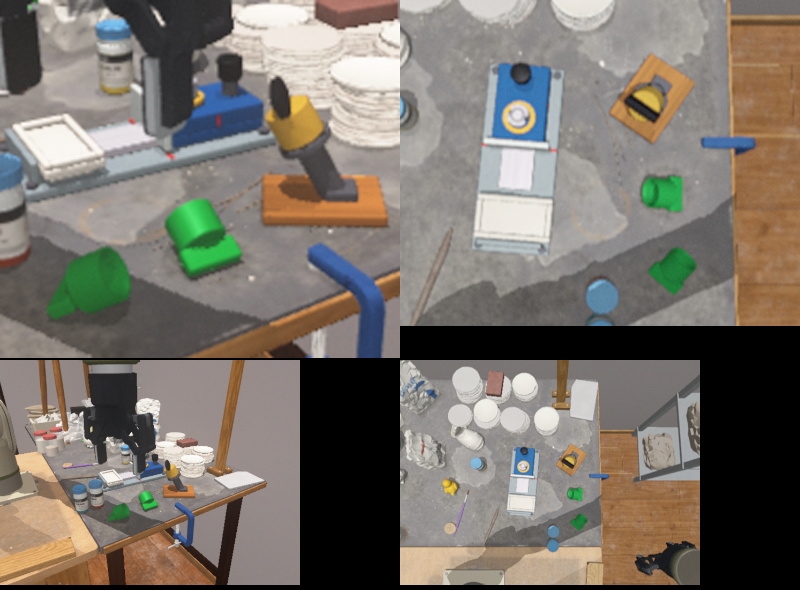

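The picture shows the jig with the blue stop, the black knob at top-view (234,168), the stud at about (231,199), and the dish at (227,265). There are three nut candidates in the top view: (334,302) and (327,250) are green look-alikes lying on the table. (314,188) is brass with a black bar, leaning on the peg of the wooden rest, so it is the t_nut.

```bash
cat > h.py <<'E'
from workcell import manip
import cv2,numpy as np
from scipy.spatial.transform import Rotation as R
def cal(c):
    k=manip.calibration(c);f=210/np.tan(np.radians(k["vfov"]/2));return f,k["cx"],k["cy"],np.array(k["camera_from_world"])
def ray(K,p):
    f,cx,cy,T=K;d=T[:3,:3].T@np.array([(p[0]-cx)/f,(p[1]-cy)/f,1]);return -T[:3,:3].T@T[:3,3],d/np.linalg.norm(d)
def at_z(K,p,z):
    o,d=ray(K,p);return o+d*(z-o[2])/d[2]
def tri(obs):
    A=np.zeros((3,3));b=np.zeros(3)
    for K,p in obs:
        o,d=ray(K,p);M=np.eye(3)-np.outer(d,d);A+=M;b+=M@o
    x=np.linalg.solve(A,b);return x,[float(np.linalg.norm(np.cross(x-ray(K,p)[0],ray(K,p)[1]))) for K,p in obs]
def proj(K,X):
    f,cx,cy,T=K;c=T[:3,:3]@np.asarray(X)+T[:3,3];return np.array([f*c[0]/c[2]+cx,f*c[1]/c[2]+cy])
E
python3 - <<'E'
from h import *
np.set_printoptions(precision=4,suppress=True)
S,T=cal("scene"),cal("top")
print("knob",tri([(S,(286.6,181.4)),(T,(234.1,168.3))]))
print("nut",tri([(S,(317.5,206.1)),(T,(314.2,188.2))]))
print("dish",tri([(S,(206.3,217.5)),(T,(226.7,264.8))]))
manip.camera("top")
for t,z in(("jig",.012),("dish",.038),("slide_stop",.044)):
    d=manip.masks_of(t,"top")[0]
    r=cv2.minAreaRect(np.argwhere(d["region"])[:,::-1].astype(np.float32))
    P=np.array([at_z(T,p,z)[:2] for p in cv2.boxPoints(r)]);e=np.roll(P,-1,0)-P
    print(t,P.mean(0),[ (round(float(np.hypot(*v)),4),round(float(np.degrees(np.arctan2(v[1],v[0]))),1)) for v in e])
for i,d in enumerate(manip.masks_of("nut_rest","top")):
    r=cv2.minAreaRect(np.argwhere(d["region"])[:,::-1].astype(np.float32))
    P=np.array([at_z(T,p,.015)[:2] for p in cv2.boxPoints(r)]);e=np.roll(P,-1,0)-P
    print("rest",d["centre"],P,[ (round(float(np.hypot(*v)),4),round(float(np.degrees(np.arctan2(v[1],v[0]))),1)) for v in e])
im=manip.camera("top")
cv2.imwrite("pics/v1.png",cv2.resize(im[150:230,200:350],(750,400),interpolation=cv2.INTER_CUBIC))
w=cal("wrist");o=manip.get_obs();Rt=R.from_quat(o["ee_rot"]).as_matrix();cw=-w[3][:3,:3].T@w[3][:3,3]
print("cam in tool",Rt.T@(cw-o["position"]),"\n",w[3][:3,:3]@Rt, w[:3])
E
```

```text
knob (array([ 0.5591, -0.1939,  0.0745]), [0.004641163090010027, 0.004641163090010075])
nut (array([ 0.5194, -0.3557,  0.0835]), [0.0015052951552263839, 0.0015052951552262507])
dish (array([ 0.3685, -0.1779,  0.0291]), [0.001989224522461633, 0.0019892245224614915])
jig [ 0.4549 -0.1821] [(0.2744, -4.1), (0.1132, -95.4), (0.2741, 175.0), (0.1091, 84.7)]
dish [ 0.3677 -0.1788] [(0.0598, -3.3), (0.106, -94.6), (0.0598, 175.8), (0.1051, 85.5)]
slide_stop [ 0.5233 -0.1867] [(0.1216, -3.7), (0.0908, -95.0), (0.1215, 175.5), (0.0893, 85.0)]
rest [325.3, 179.9] [[ 0.518  -0.3102]
 [ 0.6092 -0.3726]
 [ 0.562  -0.4387]
 [ 0.472  -0.3758]] [(0.1105, -34.4), (0.0812, -125.5), (0.1099, 145.1), (0.0802, 54.9)]
cam in tool [ 0.0756 -0.0002 -0.07  ] 
 [[-0.0002  1.     -0.0005]
 [-0.9551 -0.0003 -0.2962]
 [-0.2962  0.0005  0.9551]] (np.float64(292.9834543560234), 280.2367375393345, 210.49070459113156)
```

View pics/v1.png

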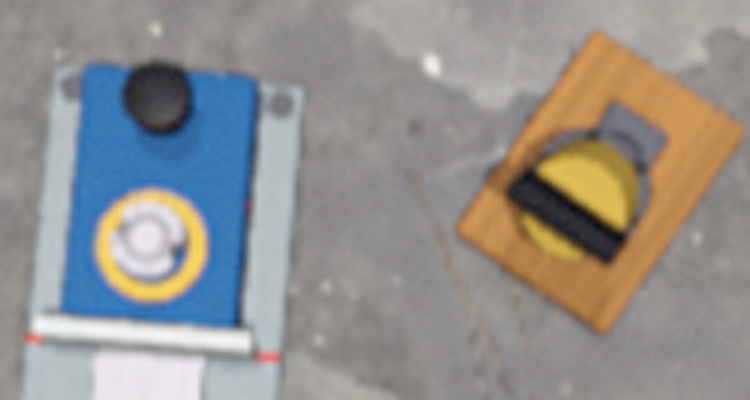

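Brass nut confirmed on the rest: black bar across the lean at crop (567,218), which is top view (313.4,193.6). The stud is at crop (148,238) and the knob at (157,97). Next I move above the knob for wrist views.

```bash
python3 -m jog '[{"grip":-1,"slide":[0,0,0],"yaw":0.117},{"grip":-1,"slide":[0,0,0],"yaw":0.117},{"grip":-1,"slide":[0,0,0],"yaw":0.116},{"grip":-1,"slide":[0,0,0],"yaw":0.116},{"grip":-1,"slide":[2.4,-3.8,0],"yaw":0},{"grip":-1,"slide":[2.4,-3.8,0],"yaw":0},{"grip":-1,"slide":[2.4,-3.8,0],"yaw":0},{"grip":-1,"slide":[2.4,-3.8,0],"yaw":0}]' 30; python3 -m jog '[{"grip":-1,"slide":[2.4,-3.8,0],"yaw":0},{"grip":-1,"slide":[2.4,-3.8,0],"yaw":0},{"grip":-1,"slide":[2.4,-3.8,0],"yaw":0},{"grip":-1,"slide":[2.4,-3.8,0],"yaw":0},{"grip":-1,"slide":[2.4,-3.8,0],"yaw":0},{"grip":-1,"slide":[2.4,-3.8,0],"yaw":0},{"grip":-1,"slide":[2.4,-3.8,0],"yaw":0},{"grip":-1,"slide":[0,0,0],"yaw":0}]'
```

```text
clock: 2.0
position: [0.3387, -0.4378, 0.3041]
ee_rot: [0.999, -0.046, 0.0, 0.0]
ft_force: [1.0, -1.7, -0.8]
grip_width: 1.003
grasp_force: 0.0
clock: 2.8
position: [0.5328, -0.1831, 0.304]
ee_rot: [0.999, -0.041, 0.001, -0.001]
ft_force: [0.5, 0.1, -0.5]
grip_width: 1.006
grasp_force: 0.0
```

```bash
python3 - <<'E'
from h import *
o=manip.get_obs();print(o["position"],o["ee_rot"],o["joint_pos"].round(2),o["clock"])
W=cal("wrist");im=manip.camera("wrist");cv2.imwrite("pics/w1.png",im)
np.save("W1.npy",np.array([W[0],W[1],W[2],*W[3].ravel()]))
for t in("plunger_knob","stud_top","slide_stop","t_nut","nut_rest","dish"):
    print(t,[(round(d["conf"],2),[round(float(x),1) for x in d["centre"]],int(d["region"].sum())) for d in manip.masks_of(t,"wrist")])
E
```

```text
[ 0.532752   -0.18311705  0.30401115] [ 9.99139942e-01 -4.14340248e-02  7.64073256e-04 -1.41919787e-03] [ 0.55  0.22 -0.35  1.61  0.07  1.32 -1.46] 2.8
plunger_knob [(0.82, [289.4, 164.6], 629), (0.67, [290.5, 306.5], 3366)]
stud_top [(0.97, [287.0, 193.1], 6722)]
slide_stop [(0.8, [285.0, 194.1], 6641), (0.49, [289.3, 164.8], 615)]
t_nut [(0.72, [460.6, 201.1], 2533), (0.71, [440.2, 268.5], 1378)]
nut_rest [(0.7, [431.6, 155.4], 5227)]
dish [(0.61, [288.2, 305.7], 3362)]
```

View pics/w1.png

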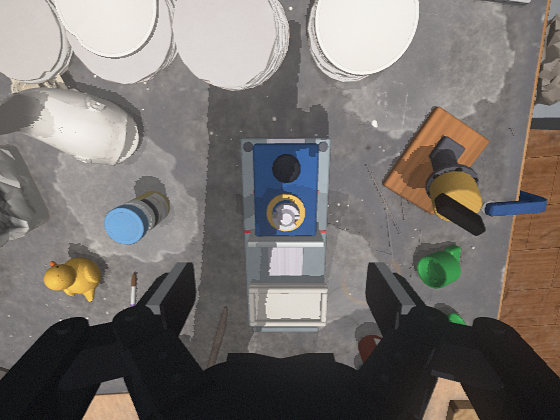

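The wrist picture shows the knob at (288,168), the stud nose at (287,214), the dish at (288,306) and the nut's black bar at (459,213).

```bash
python3 - <<'E'
from h import *
np.set_printoptions(precision=4,suppress=True)
S,T=cal("scene"),cal("top");a=np.load("W1.npy");W=(*a[:3],a[3:].reshape(4,4))
print("stud z.073",at_z(T,(229.6,197.6),.073),at_z(W,(287,214),.073))
print("knob W,T,all",tri([(W,(288,167)),(T,(231.4,169.5))]),tri([(W,(288,167)),(T,(231.4,169.5)),(S,(286.6,181.4))]))
for z in(.075,.085,.095):print(z,at_z(W,(287.5,166.5),z),at_z(T,(231.5,169.4),z),at_z(S,(286.6,181.4),z))
print("bar",tri([(W,(459,213)),(T,(313.4,193.6))]))
for z in(.1,.11,.12):print(z,at_z(W,(459,213),z),at_z(T,(313.4,193.6),z))
o=manip.get_obs();r=R.from_quat(o["ee_rot"]).as_matrix();print(r,np.degrees(np.arctan2(r[1,0],r[0,0])))
k=cv2.imread("pics/top0.png")
kn=cv2.imread("pics/scene0.png")[165:205,255:305];cv2.imwrite("pics/v2.png",cv2.resize(kn,(500,400),interpolation=cv2.INTER_CUBIC))
E
```

```text
stud z.073 [ 0.5037 -0.1877  0.073 ] [ 0.5109 -0.188   0.073 ]
knob W,T,all (array([ 0.5612, -0.1918,  0.0741]), [0.0011452347580958992, 0.0011452347580958727]) (array([ 0.5598, -0.1908,  0.0727]), [0.002597701154041669, 0.0014275746467197912, 0.0034425607481048137])
0.075 [ 0.5623 -0.1924  0.075 ] [ 0.5609 -0.191   0.075 ] [ 0.5534 -0.1944  0.075 ]
0.085 [ 0.5638 -0.1923  0.085 ] [ 0.5586 -0.192   0.085 ] [ 0.5389 -0.2168  0.085 ]
0.095 [ 0.5653 -0.1922  0.095 ] [ 0.5562 -0.1931  0.095 ] [ 0.5244 -0.2393  0.095 ]
bar (array([ 0.5071, -0.3538,  0.1027]), [0.0009470981973594553, 0.0009470981973596649])
0.1 [ 0.5067 -0.3562  0.1   ] [ 0.507  -0.3533  0.1   ]
0.11 [ 0.5104 -0.3501  0.11  ] [ 0.5052 -0.3525  0.11  ]
0.12 [ 0.5141 -0.3441  0.12  ] [ 0.5034 -0.3516  0.12  ]
[[ 0.9955 -0.0944 -0.0001]
 [-0.0944 -0.9955 -0.0005]
 [-0.      0.0005 -1.    ]] -5.415148087670921
```

View pics/v2.png

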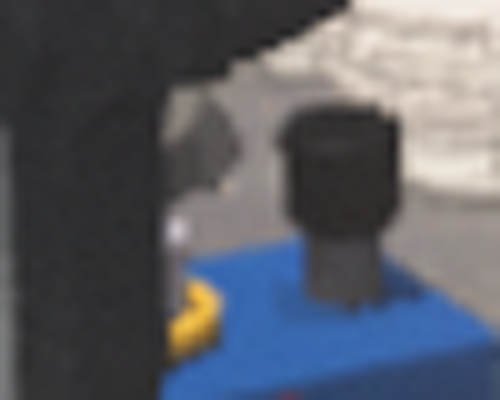

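```bash
python3 -m jog '[{"grip":-1,"slide":[1.5,0.3,3],"yaw":0},{"grip":-1,"slide":[1.5,0.3,3],"yaw":0},{"grip":-1,"slide":[0,0,3],"yaw":0},{"grip":-1,"slide":[0,0,1.4],"yaw":0},{"grip":-1,"slide":[0,0,0],"yaw":0},{"grip":-1,"slide":[0,0,0],"yaw":0}]'; python3 - <<'E'
from h import *
np.set_printoptions(precision=4,suppress=True)
o=manip.get_obs();print(o["position"],o["ee_rot"])
W=cal("wrist");im=manip.camera("wrist");cv2.imwrite("pics/w2.png",im)
np.save("W2.npy",np.array([W[0],W[1],W[2],*W[3].ravel()]))
for t in("plunger_knob","stud_top","dish"):
    for d in manip.masks_of(t,"wrist"):
        ys,xs=np.nonzero(d["region"]);print(t,round(d["conf"],2),d["centre"],len(xs),xs.min(),xs.max(),ys.min(),ys.max())
E
```

```text
clock: 3.75
position: [0.5591, -0.1991, 0.2012]
ee_rot: [0.999, -0.046, 0.001, 0.0]
ft_force: [-0.9, 0.6, -0.2]
grip_width: 1.001
grasp_force: 0.0
[ 0.5591 -0.1991  0.2012] [ 0.9989 -0.0463  0.0006  0.0002]
plunger_knob 0.63 [271.8, 225.3] 1389 247 288 207 250
plunger_knob 0.6 [469.2, 202.1] 10320 400 542 133 270
stud_top 0.7 [270.7, 253.6] 12517 220 323 184 325
stud_top 0.25 [271.6, 228.2] 1410 248 288 207 250
```

View pics/w2.png

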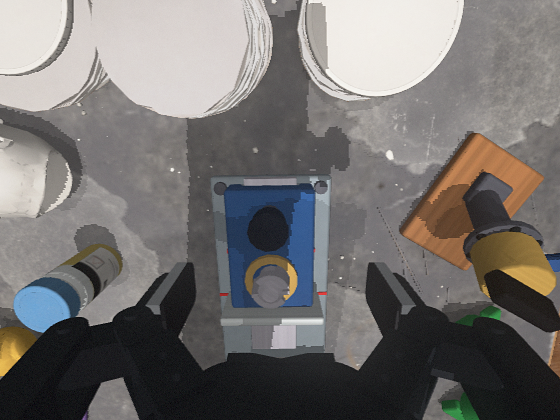

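The knob spans (247–288, 207–250), with its top disc centred at about (268,231). The stud nose is at about (271,287).

```bash
python3 - <<'E'
from h import *
np.set_printoptions(precision=4,suppress=True)
a=np.load("W2.npy");W=(*a[:3],a[3:].reshape(4,4));T=cal("top");a=np.load("W1.npy");W1=(*a[:3],a[3:].reshape(4,4))
for z in(.079,.083,.087):print(z,at_z(W,(267.7,231),z),at_z(W1,(287.5,168),z))
print("stud",at_z(W,(271,288),.073),tri([(W,(271,288)),(W1,(287,214)),(T,(229.6,197.6))]))
# red marks on plate / stop corners -> rail direction
A,B=at_z(W,(231,186),.044),at_z(W,(225,306),.044);print("edge",np.degrees(np.arctan2(*(B-A)[1::-1])))
A,B=at_z(W,(307,186),.044),at_z(W,(313.5,306),.044);print("edge",np.degrees(np.arctan2(*(B-A)[1::-1])))
im=cv2.imread("pics/w2.png");g=cv2.cvtColor(im[245:320,240:305],cv2.COLOR_BGR2GRAY)
m=cv2.inRange(cv2.cvtColor(im,cv2.COLOR_BGR2HSV),(20,120,80),(35,255,255));m[:240]=0;m[320:]=0;m[:,:240]=0;m[:,310:]=0
ys,xs=np.nonzero(m);print("brass ring",xs.min(),xs.max(),ys.min(),ys.max())
o=manip.get_obs();print(o["position"])
E
```

```text
0.079 [ 0.561  -0.1904  0.079 ] [ 0.5614 -0.1922  0.079 ]
0.083 [ 0.5625 -0.1907  0.083 ] [ 0.562  -0.1922  0.083 ]
0.087 [ 0.564 -0.191  0.087] [ 0.5626 -0.1921  0.087 ]
stud [ 0.5117 -0.1875  0.073 ] (array([ 0.506 , -0.187 ,  0.0623]), [0.0009232965031646249, 0.001632673640399481, 0.0007820649449787927])
edge 169.05165942263503
edge 179.2529435445271
brass ring 245 296 257 298
[ 0.5594 -0.1989  0.2015]
```

```bash
python3 -m jog '[{"grip":-1,"slide":[0.2,-0.75,3],"yaw":0},{"grip":-1,"slide":[0,0,3],"yaw":0},{"grip":-1,"slide":[0,0,1.6],"yaw":0},{"grip":1,"slide":[0,0,0],"yaw":0},{"grip":1,"slide":[0,0,0],"yaw":0},{"grip":1,"slide":[0,0,0],"yaw":0},{"grip":1,"slide":[0,0,0],"yaw":0},{"grip":1,"slide":[0,0,0],"yaw":0}]' 60; python3 -m jog '[{"grip":1,"slide":[0,0,0],"yaw":0},{"grip":1,"slide":[0,0,0],"yaw":0}]'
```

```text
clock: 4.75
position: [0.5625, -0.1908, 0.1257]
ee_rot: [0.999, -0.046, 0.001, -0.0]
ft_force: [-1.8, 3.2, 8.5]
grip_width: 0.308
grasp_force: 58.3
clock: 4.95
position: [0.5625, -0.1907, 0.1257]
ee_rot: [0.999, -0.046, 0.001, -0.0]
ft_force: [-2.5, 4.2, 8.5]
grip_width: 0.3
grasp_force: 58.3
```

```bash
python3 -m jog '[{"grip":1,"slide":[0,0,-0.4],"yaw":0},{"grip":1,"slide":[0,0,-0.4],"yaw":0},{"grip":1,"slide":[0,0,-0.35],"yaw":0},{"grip":1,"slide":[0,0,0],"yaw":0}]'
```

```text
clock: 5.35
position: [0.5615, -0.1908, 0.1355]
ee_rot: [0.999, -0.046, -0.0, -0.0]
ft_force: [1.2, 5.1, -6.3]
grip_width: 0.306
grasp_force: 59.2
```

```bash
python3 -m jog '[{"grip":1,"slide":[-1,0,0],"yaw":0},{"grip":1,"slide":[-1,0,0],"yaw":0},{"grip":1,"slide":[-1,0,0],"yaw":0},{"grip":1,"slide":[0,0,0],"yaw":0}]'; python3 -m jog '[{"grip":1,"slide":[-1,0,0],"yaw":0},{"grip":1,"slide":[-1,0,0],"yaw":0},{"grip":1,"slide":[-0.9,0,0],"yaw":0},{"grip":1,"slide":[0,0,0],"yaw":0},{"grip":1,"slide":[0,0,0],"yaw":0}]'
```

```text
clock: 5.75
position: [0.5296, -0.1882, 0.1349]
ee_rot: [0.999, -0.046, -0.001, -0.0]
ft_force: [-0.7, 5.6, -6.2]
grip_width: 0.301
grasp_force: 59.3
clock: 6.25
position: [0.5015, -0.1859, 0.1352]
ee_rot: [0.999, -0.046, -0.001, -0.0]
ft_force: [-1.5, 4.5, -6.2]
grip_width: 0.302
grasp_force: 59.3
```

```bash
python3 -m jog '[{"grip":1,"slide":[0,0,0.5],"yaw":0},{"grip":1,"slide":[0,0,0.5],"yaw":0},{"grip":1,"slide":[0,0,0.1],"yaw":0},{"grip":1,"slide":[0,0,0],"yaw":0}]'
```

```text
clock: 6.65
position: [0.5039, -0.1861, 0.1258]
ee_rot: [0.999, -0.046, 0.001, 0.0]
ft_force: [0.5, 5.7, 5.7]
grip_width: 0.303
grasp_force: 60.0
```

```bash
python3 -m jog '[{"grip":-1,"slide":[0,0,0],"yaw":0},{"grip":-1,"slide":[0,0,0],"yaw":0},{"grip":-1,"slide":[0,0,0],"yaw":0},{"grip":-1,"slide":[0,0,0],"yaw":0},{"grip":-1,"slide":[0,0,-4],"yaw":0},{"grip":-1,"slide":[0,0,-4],"yaw":0},{"grip":-1,"slide":[0,0,-4.5],"yaw":0},{"grip":-1,"slide":[0.4,4.2,0],"yaw":0}]'; python3 -m jog '[{"grip":-1,"slide":[0.4,4.2,0],"yaw":0},{"grip":-1,"slide":[0.4,4.2,0],"yaw":0},{"grip":-1,"slide":[0.4,4.2,0],"yaw":0},{"grip":-1,"slide":[0,0,0],"yaw":0.13},{"grip":-1,"slide":[0,0,0],"yaw":0.13},{"grip":-1,"slide":[0,0,0],"yaw":0.13},{"grip":-1,"slide":[0,0,0],"yaw":0.13},{"grip":-1,"slide":[0,0,0],"yaw":0}]'; python3 - <<'E'
from h import *
np.set_printoptions(precision=4,suppress=True)
o=manip.get_obs();print(o["position"],o["ee_rot"],o["joint_pos"])
W=cal("wrist");im=manip.camera("wrist");cv2.imwrite("pics/w3.png",im)
np.save("W3.npy",np.array([W[0],W[1],W[2],*W[3].ravel()]))
cv2.imwrite("pics/s3.png",manip.camera("scene"));cv2.imwrite("pics/t3.png",manip.camera("top"))
a=cv2.imread("pics/w3.png");b=cv2.imread("pics/s3.png")[150:260,190:370]; c=cv2.imread("pics/t3.png")[150:290,180:350]
v=np.zeros((600,800,3),np.uint8);v[:330,:440]=cv2.resize(a,(440,330));v[:220,440:]=cv2.resize(b,(360,220));v[225:521,440:]=cv2.resize(c,(360,296))
cv2.imwrite("pics/v3.png",v)
E
```

```text
clock: 7.45
position: [0.5067, -0.224, 0.2564]
ee_rot: [0.999, -0.042, 0.005, 0.001]
ft_force: [1.1, 0.1, 0.6]
grip_width: 1.004
grasp_force: 0.0
clock: 8.25
position: [0.5032, -0.3549, 0.2493]
ee_rot: [0.953, -0.302, -0.0, 0.0]
ft_force: [-0.1, -0.4, -0.5]
grip_width: 1.002
grasp_force: 0.0
[ 0.5032 -0.3549  0.2493] [ 0.9532 -0.3024 -0.0001  0.0002] [ 0.6744  0.3516 -0.1691  1.5531  0.0617  1.2422 -1.6897]
```

View pics/v3.png

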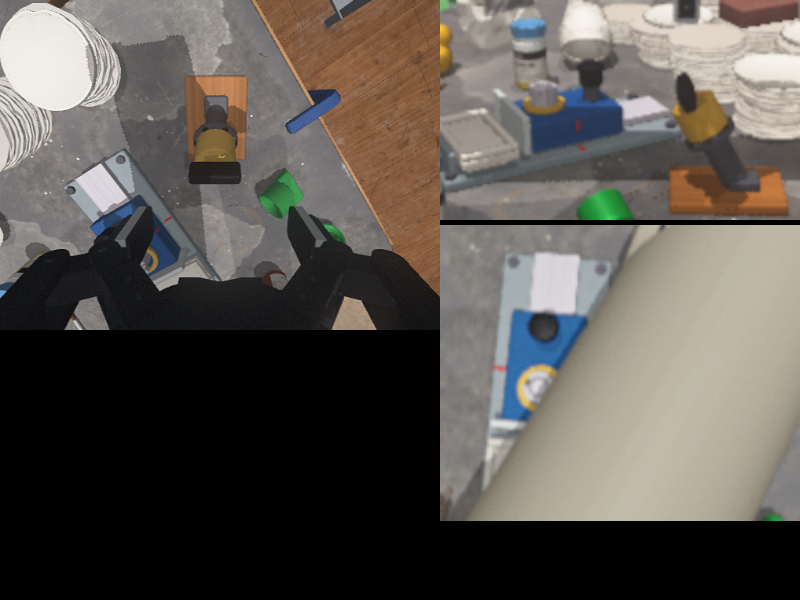

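Red marks on plate and stop line up, and the knob looks down. The nut's bar is parallel to the tool's y in the wrist view (centre at about (274,219) full scale), and in the scene view it is at about (312,196).

```bash
python3 - <<'E'
from h import *
np.set_printoptions(precision=4,suppress=True)
S,T=cal("scene"),cal("top");L=lambda f:(lambda a:(*a[:3],a[3:].reshape(4,4)))(np.load(f))
W3,W1=L("W3.npy"),L("W1.npy")
im=cv2.imread("pics/w3.png");g=cv2.cvtColor(im,cv2.COLOR_BGR2GRAY)
print("dark rows at col 274:",[(r,int(g[r,274])) for r in range(190,244,3)])
print("dark cols at row 222:",[(c,int(g[222,c])) for c in range(228,322,4)])
p=(273.7,219)
print(tri([(W3,p),(S,(312,196)),(W1,(459,213))]));print(tri([(W3,p),(S,(312,196))]))
o=manip.get_obs();Rt=R.from_quat(o["ee_rot"]).as_matrix()
for z in(.1,.105,.11,.115):
    X=at_z(W3,p,z);print(z,X,"in tool cm",Rt.T@(X-o["position"])*100)
print("stud-now", np.array([.5117,-.1875])+.059*np.array([-.9957,.092]))
E
```

```text
dark rows at col 274: [(190, 121), (193, 109), (196, 114), (199, 91), (202, 91), (205, 76), (208, 37), (211, 35), (214, 33), (217, 38), (220, 36), (223, 42), (226, 47), (229, 38), (232, 38), (235, 122), (238, 121), (241, 105)]
dark cols at row 222: [(228, 80), (232, 81), (236, 78), (240, 35), (244, 33), (248, 31), (252, 30), (256, 35), (260, 31), (264, 32), (268, 31), (272, 34), (276, 32), (280, 37), (284, 35), (288, 33), (292, 32), (296, 37), (300, 42), (304, 40), (308, 105), (312, 106), (316, 112), (320, 113)]
(array([ 0.508 , -0.3523,  0.1052]), [0.00022973627479136533, 0.0008795482486659172, 0.0010015508033854282])
(array([ 0.5076, -0.3518,  0.1048]), [0.0002854403166295496, 0.0002854403166297107])
0.1 [ 0.5066 -0.3509  0.1   ] in tool cm [ 0.0537 -0.5041 14.9381]
0.105 [ 0.5079 -0.352   0.105 ] in tool cm [ 0.2243 -0.4919 14.4381]
0.11 [ 0.5092 -0.3531  0.11  ] in tool cm [ 0.3949 -0.4798 13.9382]
0.115 [ 0.5106 -0.3542  0.115 ] in tool cm [ 0.5655 -0.4676 13.4382]
stud-now [ 0.453  -0.1821]
```

```bash
python3 -m jog '[{"grip":-1,"slide":[-0.1,-0.5,3],"yaw":0},{"grip":-1,"slide":[0,0,3],"yaw":0},{"grip":-1,"slide":[0,0,2.4],"yaw":0},{"grip":-1,"slide":[0,0,1],"yaw":0},{"grip":1,"slide":[0,0,0],"yaw":0},{"grip":1,"slide":[0,0,0],"yaw":0},{"grip":1,"slide":[0,0,0],"yaw":0},{"grip":1,"slide":[0,0,0],"yaw":0}]' 40; python3 -m jog '[{"grip":1,"slide":[0,0,0],"yaw":0},{"grip":1,"slide":[0,0,0],"yaw":0}]'
```

```text
clock: 9.2
position: [0.506, -0.3505, 0.1571]
ee_rot: [0.954, -0.301, 0.001, 0.0]
ft_force: [-0.1, 1.4, 4.8]
grip_width: 0.577
grasp_force: 42.5
clock: 9.4
position: [0.506, -0.3504, 0.1569]
ee_rot: [0.954, -0.301, 0.001, 0.0]
ft_force: [-0.3, -0.1, 6.1]
grip_width: 0.576
grasp_force: 42.7
```

```bash
python3 -m jog '[{"grip":1,"slide":[-0.25,0,-0.47],"yaw":0},{"grip":1,"slide":[-0.25,0,-0.47],"yaw":0},{"grip":1,"slide":[-0.25,0,-0.47],"yaw":0},{"grip":1,"slide":[-0.25,0,-0.47],"yaw":0}]';python3 -m jog '[{"grip":1,"slide":[-0.3,0,-0.57],"yaw":0},{"grip":1,"slide":[-0.3,0,-0.57],"yaw":0},{"grip":1,"slide":[-0.3,0,-0.57],"yaw":0},{"grip":1,"slide":[0,0,0],"yaw":0}]'
```

```text
clock: 9.8
position: [0.4968, -0.3441, 0.1745]
ee_rot: [0.954, -0.301, -0.0, -0.0]
ft_force: [-0.8, -0.5, -1.7]
grip_width: 0.576
grasp_force: 42.0
clock: 10.2
position: [0.4898, -0.3391, 0.1924]
ee_rot: [0.954, -0.301, 0.001, 0.0]
ft_force: [-0.1, -0.2, -1.8]
grip_width: 0.572
grasp_force: 42.0
```

```bash
python3 -m jog '[{"grip":1,"slide":[0,0,-3],"yaw":0},{"grip":1,"slide":[0,0,-3],"yaw":-0.14},{"grip":1,"slide":[0,0,0],"yaw":-0.14},{"grip":1,"slide":[0,0,0],"yaw":-0.14},{"grip":1,"slide":[0,0,0],"yaw":-0.14},{"grip":1,"slide":[0,0,0],"yaw":-0.14},{"grip":1,"slide":[0,0,0],"yaw":-0.14},{"grip":1,"slide":[0,0,0],"yaw":-0.14}]'; python3 -m jog '[{"grip":1,"slide":[0,0,0],"yaw":-0.14},{"grip":1,"slide":[0,0,0],"yaw":-0.14},{"grip":1,"slide":[0,0,0],"yaw":-0.14},{"grip":1,"slide":[0,0,0],"yaw":-0.14},{"grip":1,"slide":[0,0,0],"yaw":-0.14},{"grip":1,"slide":[0,0,0],"yaw":-0.14},{"grip":1,"slide":[0,0,0],"yaw":-0.14},{"grip":1,"slide":[0,0,0],"yaw":-0.14}]';  python3 -m jog '[{"grip":1,"slide":[2.4,-1.4,0],"yaw":0},{"grip":1,"slide":[2.4,-1.4,0],"yaw":0},{"grip":1,"slide":[2.4,-1.4,0],"yaw":0},{"grip":1,"slide":[2.2,-1.25,0],"yaw":0},{"grip":1,"slide":[0,0,0],"yaw":0}]'; python3 - <<'E'
from h import *
np.set_printoptions(precision=4,suppress=True)
o=manip.get_obs();print(o["position"],o["ee_rot"],o["joint_pos"])
W=cal("wrist");im=manip.camera("wrist");cv2.imwrite("pics/w4.png",im)
np.save("W4.npy",np.array([W[0],W[1],W[2],*W[3].ravel()]))
cv2.imwrite("pics/s4.png",manip.camera("scene"));cv2.imwrite("pics/t4.png",manip.camera("top"))
a=cv2.imread("pics/w4.png");b=cv2.imread("pics/s4.png")[130:250,180:360]
v=np.zeros((600,800,3),np.uint8);v[:420,:560]=a;v[440:600,:240]=cv2.resize(b,(240,160))
v[430:600,300:800]=cv2.resize(cv2.imread("pics/t4.png")[170:255,140:390],(500,170))
cv2.imwrite("pics/v4.png",v)
E
```

```text
clock: 11.0
position: [0.4897, -0.3391, 0.2511]
ee_rot: [0.983, 0.186, -0.0, -0.0]
ft_force: [1.1, -1.0, -1.2]
grip_width: 0.579
grasp_force: 42.4
clock: 11.8
position: [0.4897, -0.3391, 0.2511]
ee_rot: [0.734, 0.679, -0.0, -0.0]
ft_force: [-0.7, -0.2, -1.8]
grip_width: 0.579
grasp_force: 42.3
clock: 12.3
position: [0.4427, -0.2381, 0.2514]
ee_rot: [0.735, 0.678, -0.0, -0.0]
ft_force: [-0.4, -1.4, -1.8]
grip_width: 0.58
grasp_force: 42.5
[ 0.4427 -0.2381  0.2514] [ 0.7348  0.6783 -0.0003 -0.0002] [ 0.8924  0.139  -0.5253  1.825   0.075   1.1977  0.264 ]
```

View pics/v4.png

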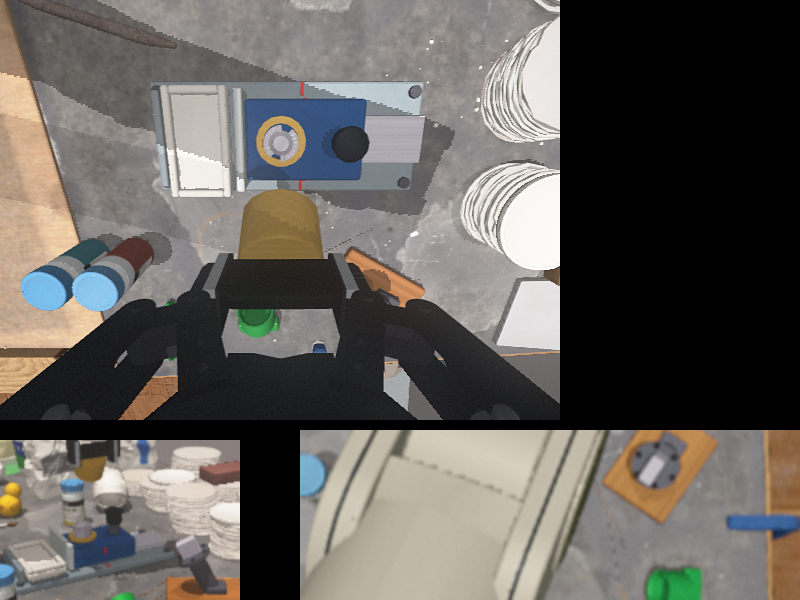

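The nut is held and still leaning. The stud nose is at (281,143), with the brass ring around it spanning cols 256–306 and rows 116–166. The bar is parallel to the rail.

```bash
python3 - <<'E'
from h import *
np.set_printoptions(precision=4,suppress=True)
a=np.load("W4.npy");W=(*a[:3],a[3:].reshape(4,4));im=cv2.imread("pics/w4.png")
h=cv2.cvtColor(im,cv2.COLOR_BGR2HSV);m=cv2.inRange(h,(12,90,60),(35,255,255));m[:105]=0;m[178:]=0;m[:,:245]=0;m[:,318:]=0
e=cv2.fitEllipse(cv2.convexHull(np.argwhere(m)[:,::-1].astype(np.int32)));print(e)
w=cv2.inRange(h,(0,0,120),(180,60,255));w[:122]=0;w[162:]=0;w[:,:260]=0;w[:,302:]=0;e2=cv2.fitEllipse(cv2.convexHull(np.argwhere(w)[:,::-1].astype(np.int32)));print("stud",e2)
o=manip.get_obs();Rt=R.from_quat(o["ee_rot"]).as_matrix()
for n,p,z in(("ring",e[0],.051),("thread top",e2[0],.069),("nose",(281,143),.073)):
    X=at_z(W,p,z);print(n,X,"tool cm",(Rt.T@(X-o["position"])*100))
# held nut: edges of sleeve bottom in tool yz for centring: bar ends cols
for z in(.14,.145,.15,.155,.16,.165):print(z,Rt.T@(at_z(W,(281,191),z)-o["position"])*100,Rt.T@(at_z(W,(281,258),z+.04)-o["position"])*100)
E
```

```text
((280.6042785644531, 140.82086181640625), (49.18342971801758, 50.39064407348633), 178.31109619140625)
stud ((274.9313659667969, 141.8440704345703), (39.02994918823242, 47.61259460449219), 97.2253189086914)
ring [ 0.4474 -0.1809  0.051 ] tool cm [ 6.0961 -0.1145 20.0421]
thread top [ 0.4427 -0.1801  0.069 ] tool cm [ 6.1306 -0.5907 18.2419]
nose [ 0.4477 -0.1812  0.073 ] tool cm [ 6.067  -0.0804 17.8422]
0.14 [ 3.5822 -0.0748 11.1437] [ 0.8769 -0.0663  7.1455]
0.145 [ 3.7012 -0.0757 10.6437] [ 1.1252 -0.0678  6.6453]
0.15 [ 3.8202 -0.0766 10.1436] [ 1.3736 -0.0692  6.1451]
0.155 [ 3.9393 -0.0775  9.6435] [ 1.6219 -0.0706  5.645 ]
0.16 [ 4.0583 -0.0784  9.1434] [ 1.8703 -0.0721  5.1448]
0.165 [ 4.1773 -0.0792  8.6434] [ 2.1186 -0.0735  4.6447]
```

```bash
python3 -m jog '[{"grip":1,"slide":[1.7,0,0],"yaw":0},{"grip":1,"slide":[1.7,0,0],"yaw":0},{"grip":1,"slide":[0,0,3],"yaw":0},{"grip":1,"slide":[0,0,3],"yaw":0},{"grip":1,"slide":[0,0,2],"yaw":0},{"grip":1,"slide":[0,0,0],"yaw":0},{"grip":1,"slide":[0,0,0],"yaw":0}]'; python3 - <<'E'
from h import *
cv2.imwrite("pics/s5.png",manip.camera("scene"));cv2.imwrite("pics/w5.png",manip.camera("wrist"))
v=np.zeros((420,800,3),np.uint8);v[:,:400]=cv2.resize(cv2.imread("pics/w5.png")[90:300,180:380],(400,420));v[:,400:]=cv2.resize(cv2.imread("pics/s5.png")[140:245,215:315],(400,420),interpolation=cv2.INTER_CUBIC)
cv2.imwrite("pics/v5.png",v)
E
```

```text
clock: 13.15
position: [0.4466, -0.2064, 0.1718]
ee_rot: [0.736, 0.677, 0.0, -0.0]
ft_force: [0.3, 0.3, -1.4]
grip_width: 0.582
grasp_force: 42.4
```

View pics/v5.png

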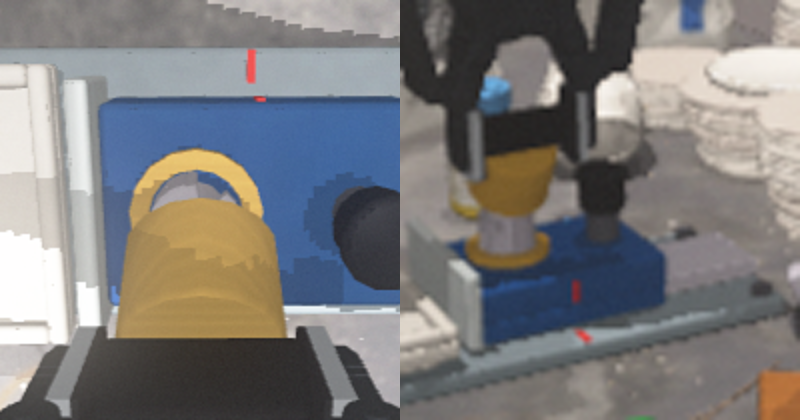

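Nut hangs over the stud, centred along the rail (both near crop column 198). Lowering to hook the rim over it.

```bash
python3 -m jog '[{"grip":1,"slide":[0,0,0.4],"yaw":0},{"grip":1,"slide":[0,0,0.4],"yaw":0},{"grip":1,"slide":[0,0,0],"yaw":0}]'; python3 -m jog '[{"grip":1,"slide":[0,0,0.3],"yaw":0},{"grip":1,"slide":[0,0,0.3],"yaw":0},{"grip":1,"slide":[0,0,0],"yaw":0}]'
```

```text
clock: 13.55
position: [0.4459, -0.207, 0.163]
ee_rot: [0.736, 0.677, -0.0, -0.0]
ft_force: [0.2, -0.3, -1.7]
grip_width: 0.574
grasp_force: 42.4
clock: 13.85
position: [0.4459, -0.207, 0.1568]
ee_rot: [0.736, 0.677, -0.0, -0.0]
ft_force: [0.4, 0.4, -2.3]
grip_width: 0.574
grasp_force: 42.4
```

No contact so far. Next I shift +x to tip it upright, watching the force.

```bash
python3 -m jog '[{"grip":1,"slide":[0.3,0,0],"yaw":0},{"grip":1,"slide":[0.3,0,0],"yaw":0},{"grip":1,"slide":[0,0,0],"yaw":0}]'; python3 -m jog '[{"grip":1,"slide":[0.3,0,0],"yaw":0},{"grip":1,"slide":[0.3,0,0],"yaw":0},{"grip":1,"slide":[0,0,0],"yaw":0}]'
```

```text
clock: 14.15
position: [0.4467, -0.2014, 0.1575]
ee_rot: [0.736, 0.677, -0.0, 0.001]
ft_force: [0.5, -3.2, -1.8]
grip_width: 0.581
grasp_force: 42.3
clock: 14.45
position: [0.4471, -0.1968, 0.1579]
ee_rot: [0.736, 0.677, -0.001, 0.001]
ft_force: [-0.1, -9.1, -0.2]
grip_width: 0.582
grasp_force: 42.7
```

```bash
python3 -m jog '[{"grip":1,"slide":[0.3,0,0],"yaw":0},{"grip":1,"slide":[0.3,0,0],"yaw":0},{"grip":1,"slide":[0,0,0],"yaw":0}]' 20; python3 -m jog '[{"grip":1,"slide":[0.3,0,0],"yaw":0},{"grip":1,"slide":[0.3,0,0],"yaw":0},{"grip":1,"slide":[0,0,0],"yaw":0}]'; python3 - <<'E'
from h import *
cv2.imwrite("pics/s6.png",manip.camera("scene"));cv2.imwrite("pics/w6.png",manip.camera("wrist"))
v=np.zeros((420,800,3),np.uint8);v[:,:400]=cv2.resize(cv2.imread("pics/w6.png")[90:300,180:380],(400,420));v[:,400:]=cv2.resize(cv2.imread("pics/s6.png")[140:245,215:315],(400,420),interpolation=cv2.INTER_CUBIC)
cv2.imwrite("pics/v6.png",v)
E
```

```text
clock: 14.75
position: [0.4475, -0.1908, 0.1579]
ee_rot: [0.736, 0.677, -0.001, 0.001]
ft_force: [-1.1, -8.1, -0.2]
grip_width: 0.572
grasp_force: 42.6
clock: 15.05
position: [0.448, -0.185, 0.1577]
ee_rot: [0.736, 0.677, -0.001, 0.001]
ft_force: [-0.8, -8.8, -1.0]
grip_width: 0.578
grasp_force: 42.2
```

View pics/v6.png

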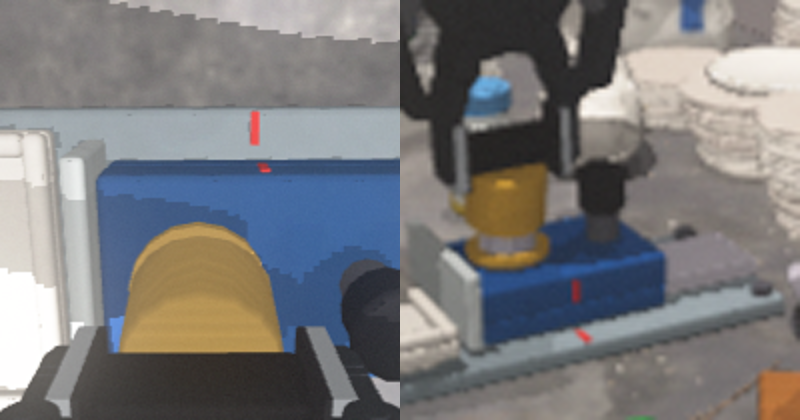

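The nut is now close to upright, and the stud is inside the bore. Lowering until it rests on the thread.

```bash
python3 -m jog '[{"grip":1,"slide":[0.15,0,0.15],"yaw":0},{"grip":1,"slide":[0,0,0.15],"yaw":0},{"grip":1,"slide":[0,0,0],"yaw":0}]'; python3 -m jog '[{"grip":1,"slide":[0,0,0.2],"yaw":0},{"grip":1,"slide":[0,0,0],"yaw":0}]'
```

```text
clock: 15.45
position: [0.4483, -0.1837, 0.1552]
ee_rot: [0.736, 0.677, -0.001, 0.002]
ft_force: [-2.9, -8.7, 3.3]
grip_width: 0.574
grasp_force: 42.9
clock: 15.65
position: [0.4487, -0.1839, 0.1547]
ee_rot: [0.736, 0.677, -0.001, 0.002]
ft_force: [-8.7, -6.8, 21.1]
grip_width: 0.582
grasp_force: 44.7
```

```bash
python3 -m jog '[{"grip":1,"slide":[0,0,-0.15],"yaw":0},{"grip":-1,"slide":[0,0,0],"yaw":0},{"grip":-1,"slide":[0,0,0],"yaw":0},{"grip":-1,"slide":[0,0,0],"yaw":0},{"grip":-1,"slide":[0,0,0],"yaw":0},{"grip":-1,"slide":[0,0,-2],"yaw":0},{"grip":-1,"slide":[0,0,-3],"yaw":0},{"grip":-1,"slide":[0,0,-3],"yaw":0}]' 20;  python3 -m jog '[{"grip":-1,"slide":[-2.5,0,-2],"yaw":0},{"grip":-1,"slide":[0,0,0],"yaw":0},{"grip":-1,"slide":[0,0,0],"yaw":0}]'; python3 - <<'E'
from h import *
np.set_printoptions(precision=4,suppress=True)
o=manip.get_obs();print(o["position"],o["ee_rot"])
W=cal("wrist");np.save("W7.npy",np.array([W[0],W[1],W[2],*W[3].ravel()]))
cv2.imwrite("pics/w7.png",manip.camera("wrist"))
for d in manip.masks_of("t_nut","wrist"):
    ys,xs=np.nonzero(d["region"]);print(round(d["conf"],2),d["centre"],len(xs),xs.min(),xs.max(),ys.min(),ys.max())
cv2.imwrite("pics/s7.png",manip.camera("scene"))
v=np.zeros((420,800,3),np.uint8);v[:,:400]=cv2.resize(cv2.imread("pics/w7.png")[60:270,180:380],(400,420));v[:,400:]=cv2.resize(cv2.imread("pics/s7.png")[140:245,215:315],(400,420),interpolation=cv2.INTER_CUBIC)
cv2.imwrite("pics/v7.png",v)
E
```

```text
clock: 16.45
position: [0.448, -0.1812, 0.2344]
ee_rot: [0.736, 0.677, -0.0, -0.001]
ft_force: [-0.1, -0.2, -0.0]
grip_width: 0.993
grasp_force: 0.0
clock: 16.75
position: [0.4461, -0.2066, 0.2537]
ee_rot: [0.736, 0.677, 0.0, 0.0]
ft_force: [-0.4, 0.2, 0.3]
grip_width: 1.003
grasp_force: 0.0
[ 0.4461 -0.2066  0.2537] [0.7361 0.6768 0.0001 0.0001]
0.93 [279.6, 186.5] 2821 246 314 152 210
0.81 [190.2, 345.5] 252 179 201 331 360
0.79 [257.4, 335.5] 1276 238 278 314 354
0.31 [311.5, 164.0] 6909 233 363 126 222
```

View pics/v7.png

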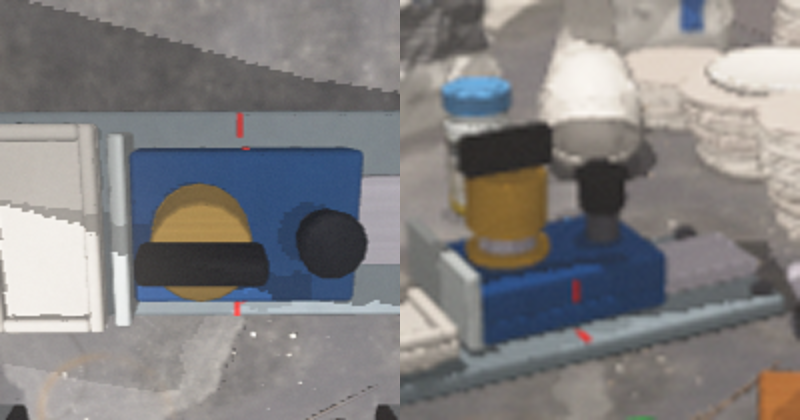

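Nut stands on the thread with the bar along the rail (bar at crop (201,265)), stop mark aligned.

```bash
python3 - <<'E'
from h import *
np.set_printoptions(precision=4,suppress=True)
a=np.load("W7.npy");W=(*a[:3],a[3:].reshape(4,4))
for z in(.105,.11,.116):print(z,at_z(W,(280.5,192.5),z))
# expected pixels for upright nut at stud: bar top face edges, bar bottom edge, sleeve top & bottom rim
s=np.array([.4477,-.1811]);u=np.array([.078,.997])
for n,d,z in(("bar top far(+x tool)",.006,.116),("bar top near",-.006,.116),("bar bottom far",.006,.094),("bar bottom near",-.006,.094),("sleeve top far",.0215,.094),("sleeve bot far",.0215,.063),("sleeve top near",-.0215,.094)):
    p=proj(W,[*(s+u*d),z]);print(n,(p-[180,60])*2)
E
```

```text
0.105 [ 0.4482 -0.1844  0.105 ]
0.11 [ 0.4483 -0.1832  0.11  ]
0.116 [ 0.4484 -0.1818  0.116 ]
bar top far(+x tool) [198.8401 247.1752]
bar top near [199.0611 279.3083]
bar bottom far [199.0116 235.6197]
bar bottom near [199.2103 265.0654]
sleeve top far [198.7458 196.2265]
sleeve bot far [198.9749 187.3858]
sleeve top near [199.4583 301.8123]
```

```bash
python3 -m jog '[{"grip":-1,"slide":[2.6,-0.05,0],"yaw":0},{"grip":-1,"slide":[0,0,0],"yaw":0.142},{"grip":-1,"slide":[0,0,0],"yaw":0.142},{"grip":-1,"slide":[0,0,0],"yaw":0.142},{"grip":-1,"slide":[0,0,0],"yaw":0.142},{"grip":-1,"slide":[0,0,0],"yaw":0.142},{"grip":-1,"slide":[0,0,0],"yaw":0.142},{"grip":-1,"slide":[0,0,0],"yaw":0.142}]' 60;  python3 -m jog '[{"grip":-1,"slide":[0,0,0],"yaw":0.142},{"grip":-1,"slide":[0,0,0],"yaw":0.142},{"grip":-1,"slide":[0,0,0],"yaw":0.142},{"grip":-1,"slide":[0,0,0],"yaw":0.142},{"grip":-1,"slide":[0,0,3],"yaw":0},{"grip":-1,"slide":[0,0,2],"yaw":0},{"grip":-1,"slide":[0,0,0],"yaw":0},{"grip":-1,"slide":[0,0,0],"yaw":0}]'
```

```text
clock: 17.7
position: [0.4477, -0.1798, 0.253]
ee_rot: [0.97, 0.242, -0.0, -0.001]
ft_force: [-0.0, 0.3, 0.3]
grip_width: 0.998
grasp_force: 0.0
clock: 18.5
position: [0.4478, -0.1801, 0.2038]
ee_rot: [0.999, -0.037, -0.0, -0.0]
ft_force: [0.6, 0.4, 1.0]
grip_width: 1.0
grasp_force: 0.0
```

```bash
python3 -m jog '[{"grip":-1,"slide":[0,0.1,2],"yaw":0},{"grip":-1,"slide":[0,0,1.3],"yaw":0},{"grip":-1,"slide":[0,0,0],"yaw":0},{"grip":1,"slide":[0,0,0],"yaw":0},{"grip":1,"slide":[0,0,0],"yaw":0},{"grip":1,"slide":[0,0,0],"yaw":0},{"grip":1,"slide":[0,0,0],"yaw":0},{"grip":1,"slide":[0,0,0],"yaw":0}]' 60; python3 -m jog '[{"grip":1,"slide":[0,0,0],"yaw":0},{"grip":1,"slide":[0,0,0],"yaw":0}]'
```

```text
clock: 19.3
position: [0.4479, -0.1817, 0.1711]
ee_rot: [0.999, -0.037, 0.0, 0.0]
ft_force: [0.4, 3.2, 1.5]
grip_width: 0.146
grasp_force: 6.2
clock: 19.5
position: [0.448, -0.1815, 0.1712]
ee_rot: [0.999, -0.037, 0.0, 0.0]
ft_force: [-1.3, 1.6, 4.9]
grip_width: 0.125
grasp_force: 59.7
```

```bash
python3 -m jog '[{"grip":1,"slide":[0,0,0.1],"yaw":0},{"grip":1,"slide":[0,0,0],"yaw":0},{"grip":1,"slide":[0,0,0],"yaw":0}]'; python3 -m jog '[{"grip":1,"slide":[0,0,0],"yaw":-0.12},{"grip":1,"slide":[0,0,0],"yaw":-0.12},{"grip":1,"slide":[0,0,0],"yaw":-0.12},{"grip":1,"slide":[0,0,0],"yaw":-0.12},{"grip":1,"slide":[0,0,0],"yaw":-0.12},{"grip":1,"slide":[0,0,0],"yaw":-0.12},{"grip":1,"slide":[0,0,0],"yaw":-0.12},{"grip":1,"slide":[0,0,0],"yaw":-0.12}]'
```

```text
clock: 19.8
position: [0.4483, -0.1815, 0.1709]
ee_rot: [0.999, -0.037, 0.001, 0.0]
ft_force: [-3.4, 3.4, 13.5]
grip_width: 0.128
grasp_force: 61.0
clock: 20.6
position: [0.4486, -0.1819, 0.1708]
ee_rot: [0.902, 0.431, 0.001, 0.001]
ft_force: [1.4, -0.4, 7.3]
grip_width: 0.122
grasp_force: 60.0
```

```bash
python3 -m jog '[{"grip":1,"slide":[0,0,0.05],"yaw":-0.09},{"grip":1,"slide":[0,0,0.05],"yaw":-0.09},{"grip":1,"slide":[0,0,0.05],"yaw":-0.08},{"grip":1,"slide":[0,0,0],"yaw":0}]'; python3 -m jog '[{"grip":1,"slide":[0,0,0.2],"yaw":0},{"grip":1,"slide":[0,0,0.2],"yaw":0},{"grip":1,"slide":[0,0,0],"yaw":0}]'
```

```text
clock: 21.0
position: [0.4474, -0.1817, 0.1679]
ee_rot: [0.84, 0.543, -0.0, -0.0]
ft_force: [-0.6, -0.1, -0.8]
grip_width: 0.127
grasp_force: 58.9
clock: 21.3
position: [0.4475, -0.1816, 0.1639]
ee_rot: [0.841, 0.542, -0.0, -0.0]
ft_force: [0.0, 0.6, -2.2]
grip_width: 0.128
grasp_force: 58.9
```

```bash
python3 -m jog '[{"grip":1,"slide":[0,0,0.2],"yaw":0},{"grip":1,"slide":[0,0,0.2],"yaw":0},{"grip":1,"slide":[0,0,0],"yaw":0},{"grip":1,"slide":[0,0,0],"yaw":0}]'; python3 -m jog '[{"grip":1,"slide":[0,0,0.1],"yaw":0},{"grip":1,"slide":[0,0,0],"yaw":0},{"grip":1,"slide":[0,0,0],"yaw":0}]'
```

```text
clock: 21.7
position: [0.4479, -0.1816, 0.1605]
ee_rot: [0.84, 0.542, 0.0, 0.0]
ft_force: [-0.9, -0.6, 1.6]
grip_width: 0.121
grasp_force: 59.3
clock: 22.0
position: [0.4479, -0.1816, 0.1595]
ee_rot: [0.84, 0.542, 0.0, 0.0]
ft_force: [0.3, 1.3, 2.7]
grip_width: 0.126
grasp_force: 59.4
```

```bash
python3 -m jog '[{"grip":1,"slide":[0,0,0.05],"yaw":0.1},{"grip":1,"slide":[0,0,0.03],"yaw":0.12},{"grip":1,"slide":[0,0,0.03],"yaw":0.12},{"grip":1,"slide":[0,0,0.03],"yaw":0.12},{"grip":1,"slide":[0,0,0],"yaw":0}]'; python3 -m jog '[{"grip":1,"slide":[0,0,0.03],"yaw":0.12},{"grip":1,"slide":[0,0,0.03],"yaw":0.12},{"grip":1,"slide":[0,0,0.03],"yaw":0.12},{"grip":1,"slide":[0,0,0.02],"yaw":0.12},{"grip":1,"slide":[0,0,0.02],"yaw":0.12},{"grip":1,"slide":[0,0,0],"yaw":0}]'
```

```text
clock: 22.5
position: [0.4484, -0.1816, 0.1584]
ee_rot: [0.942, 0.335, 0.001, 0.001]
ft_force: [0.5, 0.5, 3.6]
grip_width: 0.125
grasp_force: 59.4
clock: 23.1
position: [0.448, -0.1822, 0.1571]
ee_rot: [0.999, 0.043, 0.0, 0.001]
ft_force: [0.4, -2.1, 5.1]
grip_width: 0.121
grasp_force: 59.6
```

```bash
python3 -m jog '[{"grip":1,"slide":[0,0,0.02],"yaw":0.1},{"grip":1,"slide":[0,0,0.02],"yaw":0.1},{"grip":1,"slide":[0,0,0],"yaw":0.1},{"grip":1,"slide":[0,0,0],"yaw":0}]'; python3 -c "
from workcell import manip;print(manip.get_obs()['torque'])"; python3 -m jog '[{"grip":1,"slide":[0,0,0],"yaw":0.06},{"grip":1,"slide":[0,0,0],"yaw":0.04},{"grip":1,"slide":[0,0,0],"yaw":0}]';python3 -c "
from workcell import manip;print(manip.get_obs()['torque'])"
```

```text
clock: 23.5
position: [0.4478, -0.1823, 0.1565]
ee_rot: [0.994, -0.106, 0.0, 0.001]
ft_force: [-0.2, -3.3, 5.6]
grip_width: 0.127
grasp_force: 59.6
[-0.71394734  0.13319141 -0.0564788 ]
clock: 23.8
position: [0.4476, -0.1827, 0.1565]
ee_rot: [0.988, -0.154, 0.0, 0.001]
ft_force: [-1.4, -4.1, 6.2]
grip_width: 0.123
grasp_force: 59.6
[-1.11437317  0.30690558  0.13103858]
```

```bash
python3 -m jog '[{"grip":1,"slide":[0,0,0],"yaw":0.06},{"grip":1,"slide":[0,0,0],"yaw":0},{"grip":1,"slide":[0,0,0],"yaw":0}]';python3 -c "
from workcell import manip;print(manip.get_obs()['torque'])"
```

```text
clock: 24.1
position: [0.4476, -0.1829, 0.1566]
ee_rot: [0.983, -0.183, 0.0, 0.001]
ft_force: [-1.8, -5.0, 5.2]
grip_width: 0.127
grasp_force: 59.5
[-1.4350913   0.34769481  0.12333562]
```

```bash
python3 -m jog '[{"grip":-1,"slide":[0,0,0],"yaw":0},{"grip":-1,"slide":[0,0,0],"yaw":0},{"grip":-1,"slide":[0,0,0],"yaw":0},{"grip":-1,"slide":[0,0,-2],"yaw":0},{"grip":-1,"slide":[0,0,-3],"yaw":0},{"grip":-1,"slide":[0,0,-4],"yaw":0},{"grip":-1,"slide":[0,0,-3],"yaw":0},{"grip":-1,"slide":[0,0,0],"yaw":0}]'; python3 - <<'E'
from h import *
cv2.imwrite("pics/w8.png",manip.camera("wrist"));cv2.imwrite("pics/s8.png",manip.camera("scene"))
v=np.zeros((420,800,3),np.uint8);v[:,:400]=cv2.resize(cv2.imread("pics/w8.png")[150:360,180:380],(400,420));v[:,400:]=cv2.resize(cv2.imread("pics/s8.png")[140:245,215:315],(400,420),interpolation=cv2.INTER_CUBIC)
cv2.imwrite("pics/v8.png",v)
E
```

```text
clock: 24.9
position: [0.4493, -0.1817, 0.2802]
ee_rot: [0.983, -0.185, 0.003, 0.001]
ft_force: [1.1, 0.0, -0.8]
grip_width: 1.0
grasp_force: 0.0
```

View pics/v8.png

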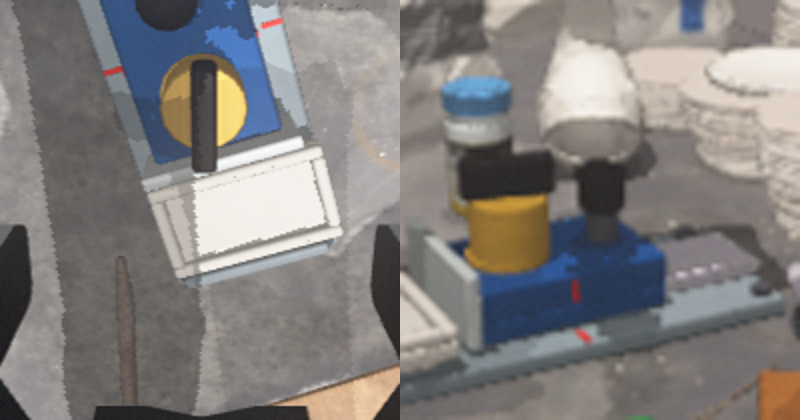

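The nut is seated low and upright with the bar at crop (203,115), about 15° past the rail's line. The plunger is down, the marks meet and the gripper is clear, so I'm handing in.

```bash
python3 -c "
from workcell import manip;print(manip.hand_in())"
```

```text
the job is handed in; nothing more can be done
None
```

I handed the job in at about 25 s (no verdict came back): the stop is at its other hole with the plunger down, and the nut is tight on the stud and released, with its bar about 15° past the rail's line.

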